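# Put the red place-card holder on the cupcake stand's sign ledge

## Robot

A 7-joint arm with a two-finger parallel gripper is mounted at the origin on the work surface. World frame = base frame: x ahead of the robot, y to its left, z up, the work surface at z = 0. Lengths are in m, angles in rad, forces in N, time in s.
With the tool pointing down it reaches from about 0.4 to 0.85 m from the base axis. Payload 10.4 kg.
Tool frame: the origin (TCP) lies at the very end of the fingers, on their centre line; the grasp point (between the pads) lies 19 mm behind it; z points along the fingers, y is the direction in which the jaws open and shut (so a half turn about z gives the same grasp; the last joint's range is limited). The gripper opens to 85 mm and grips with 20 to 120 N. Pads are 22 mm wide; open, the fingers measure 114 mm over their backs; the gripper's body (76 mm by 85 mm) begins 54 mm behind the grasp point. The pads swing forward as they close: fully open they stand 13 mm farther back than shut.
Start: joints at [1.238, 0.332, -0.065, 1.46, 0.022, 1.35, -0.088], TCP at [0.191, -0.595, 0.231] pointing down, gripper open.
Joint ranges: [-2.6, 2.6], [-0.5, 2.12], [-1.47, 1.34], [0.16, 2.42], [-1.27, 4.41], [0.06, 2.06], [-2.6, 2.6]. Speed limits (rad/s): [2.22, 2.22, 2.79, 2.79, 3.14, 3.14, 3.14].

## Interface

Orientations are given as a unit quaternion [x, y, z, w].
In Python, from workcell import get_obs, camera, camera_info, hand_in gives the robot as it stands.
- The arm moves only by the tool move_arm, never from a script. Its argument "moves" is a list of rows, each a list of 3 entries, a list of its own where there are three numbers: the shift along the tool's x, y, z in units of 25 mm (1.0 is 25 mm), then the turn, a rotation vector about the tool's x, y, z in degrees, then the opening, from 0 (shut) to 1 (fully open). A call has 1 to 5 rows; each row shifts and turns the commanded pose from where the row before left it, along the tool's axes as they then stand; what a row does not reach is not made up. A row lasts 1/8 s, in which the tool goes at most 62.5 mm and 10.7 degrees, less where a joint would pass 70% of its speed; a pose out of reach is approached as far as the arm can. A call is refused whole if a number of a shift passes 1 or a number of a turn 10.7, either way. A call with a gripper value outside its range is refused whole. The fingers move at their own pace and stop on an object; "squeeze" is the grip in N (left out, the last holds). Time passes only in rows, so rows that do not move let the fingers close. It gives the time, the measured TCP pose, the force and the opening at its end, in the units of the state.
- get_obs(): the state, without advancing time (a new reading comes with each control period).
- camera(name): name is "scene" or "top" or "wrist"; returns the picture (480x640x3 uint8, red, green, blue); there is no depth.
- camera_info(name): a dict with "fx", "fy", "cx", "cy" (pixels), "origin" and "rotation" of the camera in the world. Camera axes: x right, y down, z forward; pixel columns grow to the right and rows downward; lengths in m; the calibration is good to about 2 mm. A picture is of the moment at which its call begins: read the wrist's pose just before it. camera_info takes no time and is no camera call; for the wrist camera it gives the pose at the moment of the call.
- hand_in(): hands the job in, once; it reports no verdict.
The state is a dict: "clock": time; "joint_pos": joint angles; "joint_velocities": joint speeds; "tau": joint torques, N m; "position": TCP position; "ee_rot": TCP orientation; "ft_force": force on the tool from outside, world axes, zero at the start; "torque": the same for the moment, N m; "grip_width": opening from 0.0 (shut) to 1.0 (fully open).
Only numpy, scipy, OpenCV 4.12 (cv2) and the standard library are available. Lean on these libraries where they do the work, as an engineer would, in place of code of your own. Each camera call takes 0.05 s, during which the arm holds its last target. There are 200 camera calls.

## Task

Take the red place-card holder out of its compartment in the white tray, lay it slot-up on the round cork trivet and let go. Then take it again across its width and set it down gently, not dropping it, on the sign ledge at the foot of the cupcake stand: slot up, flat, squarely between the two dark cheeks and not sticking out over the edges. Leave the other two holders in their compartments and the mug and sugar bowl where they are.

Things in the scene. Friction and masses are not known exactly. Their poses are not given: they have to be found in the camera images.
- red_holder: Red-painted wooden place-card holder bar, 56 mm long (its x) x 24 mm wide (y) x 24 mm high, dark card slot along its top; about 30 g. Origin at the centre of its underside, z up. It starts lying, slot up, in one of the tray's three compartments, along the compartment. To be moved.
- blue_holder: Blue-painted wooden place-card holder bar, 56 mm long (its x) x 24 mm wide (y) x 24 mm high, dark card slot along its top; about 30 g. Origin at the centre of its underside, z up. It starts lying, slot up, in one of the tray's three compartments, along the compartment. Stays in the tray.
- yellow_holder: Yellow-painted wooden place-card holder bar, 56 mm long (its x) x 24 mm wide (y) x 24 mm high, dark card slot along its top; about 30 g. Origin at the centre of its underside, z up. It starts lying, slot up, in one of the tray's three compartments, along the compartment. Stays in the tray.
- tray: White open tray, fixed, 146 (its x) x 122 (y) x 38 mm high; walls, dividers and floor 5 mm thick. Two dividers along x make three compartments, each 136 mm long (x), 34 mm wide (y), 33 mm deep, centred at y = -39, 0, +39 mm. Walls stand higher than the holders: fingers fit only beyond a holder's two ends, not along its sides. Origin at the centre of its underside.
- trivet: Round cork trivet, 130 mm in diameter, 8 mm thick, fixed to the table. Origin at the centre of its underside.
- stand: Wooden two-tier cupcake stand with cupcakes, fixed. Base radius 85 mm; lower tier radius 100 mm at height 85 to 97 (cupcakes to 155), upper tier radius 70 mm at 190 to 202 (cupcakes to 260), knob top at 285 mm. Origin at the centre of the base's underside. A flat foot bar runs along its -y to the sign ledge, centred at y = -190 mm.
- ledge (a point): Centre of the sign ledge's top surface, 20 mm above the table; axes as the stand's. The ledge is 82 mm long (x) x 44 mm wide (y); at each end along x stands a dark cheek 8 mm thick, 36 mm higher than the surface, leaving 66 mm clear between them for the 56 mm holder lying along x. Both long sides (+y, -y) are open, with no lip.
- mug: Clear glass mug, radius 40 mm, 95 mm high, handle towards its +y. Origin at the centre of its underside. Stays where it is.
- sugar_bowl: Blue ceramic sugar bowl with a closed lid, radius 46 mm, 92 mm high. Origin at the centre of its underside. Stays where it is.
There are look-alikes about, which are no part of the job. Of the things shaped like the red_holder, the red one is meant.

How it is judged:
By the outcome, as a careful person would: the job done as asked, in the order asked, and still so for the second after the job is handed in, with the robot touching nothing.
It also fails if it takes over 58 s, if anything falls off the work surface, if the arm or the gripper's body presses on something with over 40 N, if the wrist force passes 120 N, or if a joint passes its speed limit or range.

## Working session

There is one attempt and no reset: what is moved stays moved. The work goes in short steps, Python scripts to look and compute and a tool call to move; the robot and the scene stay as the last step left them, time stands still between calls to the robot, and variables do not carry over. Pictures are saved under pics/ and viewed, about 8 in all and at most 12, crops included, and the job is handed in when it is done.

Besides the shell and the picture viewer there is one more tool, called after ">>>" as name(argument=value, ...), one argument or row to a line, values as JSON. move_arm: Moves the arm, as the interface text tells. Its arguments: {"type":"object","properties":{"moves":{"type":"array","items":{"type":"array"}},"squeeze":{"type":"number"}},"required":["moves"]}

```bash
ls; mkdir -p pics; python3 - <<'E'
from workcell import *
import cv2,numpy as np
o=get_obs(); print({k:np.round(v,3).tolist() for k,v in o.items()})
for n in("scene","top","wrist"):
    i=camera_info(n);print(n,{k:np.round(v,4).tolist() for k,v in i.items()})
    cv2.imwrite(f"pics/{n}0.png",camera(n)[:,:,::-1])
E
```

```text
pics
{'clock': 0.0, 'joint_pos': [1.238, 0.333, -0.065, 1.461, 0.022, 1.35, -0.089], 'joint_velocities': [-0.0, 0.001, 0.0, 0.001, -0.0, -0.001, 0.0], 'tau': [0.0, -62.544, 0.049, -39.161, 0.016, 0.01, -0.0], 'position': [0.19, -0.595, 0.231], 'ee_rot': [0.988, 0.154, -0.0, -0.001], 'ft_force': [0.928, 0.155, 0.368], 'torque': [0.024, -0.019, -0.002], 'grip_width': 1.001}
scene {'fx': 613.857, 'fy': 613.857, 'cx': 314.5724, 'cy': 242.868, 'origin': [1.2985, -0.0904, 0.8488], 'rotation': [0.7296, 0.5768, -0.2351, -0.2823]}
top {'fx': 476.8257, 'fy': 476.8257, 'cx': 324.1448, 'cy': 238.8749, 'origin': [0.4829, 0.0623, 0.91], 'rotation': [-0.706, 0.7062, -0.0455, 0.0266]}
wrist {'fx': 391.7834, 'fy': 391.7834, 'cx': 320.9639, 'cy': 238.1998, 'origin': [0.2711, -0.5701, 0.3738], 'rotation': [0.7967, -0.5814, -0.098, 0.1328]}
```

View pics/top0.png

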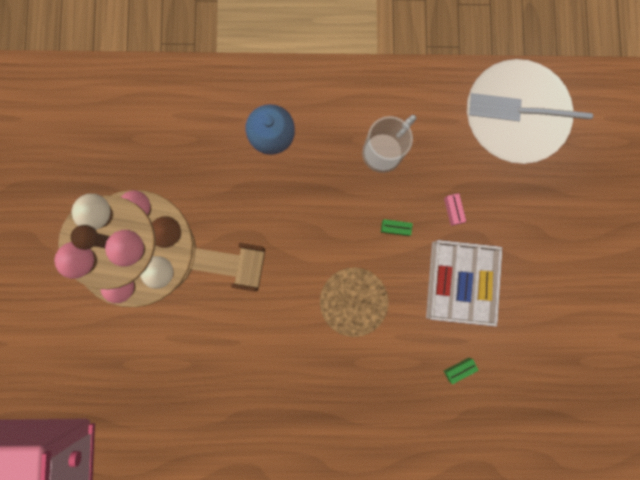

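View pics/scene0.png

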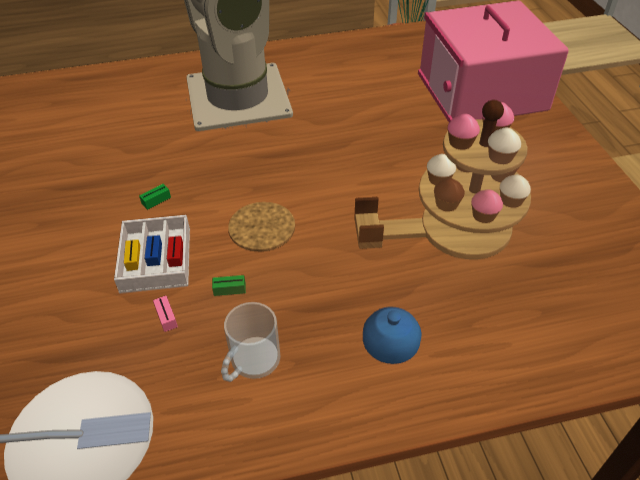

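The top view shows the tray near (465,283), with the red holder at (444,281) on its +y side. The trivet is at (354,301) and the ledge at (248,267), and the stand is up-left of the ledge. The scene view agrees: red holder at (175,251), ledge at (369,223). Next I'll enlarge the key parts for corner picking.

```bash
cat > h.py <<'E'
import numpy as np,cv2
from scipy.spatial.transform import Rotation as R
from workcell import *
def cam(n):
    i=camera_info(n);r=np.array(i["rotation"]);r=R.from_quat(r).as_matrix() if r.size==4 else r
    return i,r,np.array(i["origin"])
def ray(c,p):
    i,r,o=c;d=r@[(p[0]-i["cx"])/i["fx"],(p[1]-i["cy"])/i["fy"],1];return o,d
def atz(c,p,z):
    o,d=ray(c,p);return o+d*(z-o[2])/d[2]
def tri(c1,p1,c2,p2):
    o1,d1=ray(c1,p1);o2,d2=ray(c2,p2);s=np.linalg.lstsq(np.c_[d1,-d2],o2-o1,rcond=None)[0]
    a,b=o1+d1*s[0],o2+d2*s[1];return (a+b)/2,np.linalg.norm(a-b)
def proj(c,P):
    i,r,o=c;q=r.T@(np.array(P)-o);return np.array([i["fx"]*q[0]/q[2]+i["cx"],i["fy"]*q[1]/q[2]+i["cy"]])
E
python3 - <<'E'
from h import *
t=cv2.imread("pics/top0.png");s=cv2.imread("pics/scene0.png")
def crop(im,x,y,w,h,k):
    c=cv2.resize(im[y:y+h,x:x+w],None,fx=k,fy=k,interpolation=cv2.INTER_CUBIC)
    for a in range(0,w,10):cv2.putText(c,str(x+a),(a*k,8),0,.3,(0,255,255));cv2.line(c,(a*k,0),(a*k,h*k),(0,255,255),1) if 0 else None
    for a in range(0,h,10):cv2.putText(c,str(y+a),(0,a*k+4),0,.3,(0,255,255))
    return cv2.copyMakeBorder(c,0,300-c.shape[0],0,400-c.shape[1],0)if c.shape[0]<=300 else c[:300]
A=np.vstack([np.hstack([crop(t,420,235,100,100,3),crop(t,225,235,66,60,5)]),np.hstack([crop(s,110,210,100,100,3),crop(s,340,185,66,75,4)])])
cv2.imwrite("pics/c1.png",A[:, :800])
for n,im in(("top",t),("scene",s)):
    hsv=cv2.cvtColor(im,cv2.COLOR_BGR2HSV)
    m=(((hsv[...,0]<5)|(hsv[...,0]>174))&(hsv[...,1]>200)&(hsv[...,2]>60)).astype(np.uint8)
    k,l,st,ce=cv2.connectedComponentsWithStats(m)
    print(n,[(st[j].tolist(),ce[j].round(1).tolist()) for j in range(1,k) if st[j,4]>30])
E
```

```text
top []
scene [([167, 237, 16, 29, 373], [174.9, 251.4])]
```

View pics/c1.png

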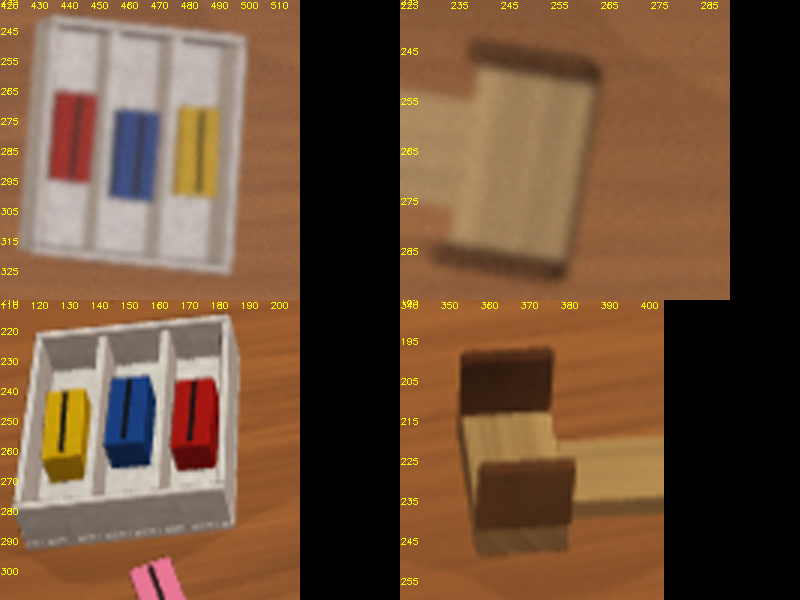

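The crops show the red top face in the top view with corners near (439,266), (453,266), (450,295) and (436,295). The ledge wood is at about (240..265, 249..290), with its cheeks at the upper and lower ends.

```bash
python3 - <<'E'
from h import *
t=cam("top");s=cam("scene")
T=[(439,265.7),(452.7,266.3),(449.7,295.3),(436.3,294.7)]
# scene: world +x far is down in scene; top-image up=+x -> scene near edge
S={'nearR':(182.5,256.8),'nearL':(167,258),'farR':(181.3,236),'farL':(168.7,236.6)}
print("red atz29",[atz(t,p,.029).round(4).tolist() for p in T], atz(t,np.mean(T,0),.029).round(4))
for a,b in zip(T,['nearR','nearL','farL','farR']):
    P,e=tri(t,a,s,S[b]);print(b,P.round(4),round(e,4))
# tray outer corners (top, z=.038): from crop
C=[(420+x/3,235+y/3) for x,y in((40,17),(246,36),(231,273),(20,255))]
Q=np.array([atz(t,p,.038) for p in C]);print("tray",Q.round(4).tolist(),Q.mean(0).round(4))
Sx=[(110+x/3,210+y/3) for x,y in((234,216),(14,205),(38,33),(229,16))]
print("trayscene",[atz(s,p,.038).round(4).tolist() for p in Sx])
hsv=cv2.imread("pics/top0.png");print("trivet",atz(t,(354,301),.008).round(4))
L=[(225+x/5,235+y/5) for x,y in((78,68),(195,80),(163,265),(53,243))]
print("ledge",[atz(t,p,.02).round(4).tolist() for p in L],atz(t,np.mean(L,0),.02).round(4))
print("stand",atz(t,(125,247),.22).round(4))
p=get_obs();print(R.from_quat(p['ee_rot']).as_matrix().round(3).tolist())
E
```

```text
red atz29 [[0.5233, -0.1749, 0.029], [0.5221, -0.2006, 0.029], [0.4686, -0.1934, 0.029], [0.4697, -0.1685, 0.029]] [ 0.4958 -0.1843  0.029 ]
nearR [ 0.5236 -0.1728  0.0294] 0.004
nearL [ 0.5222 -0.1989  0.0314] 0.0018
farL [ 0.4687 -0.1922  0.0309] 0.0012
farR [ 0.4697 -0.169   0.0275] 0.0002
tray [[0.5691, -0.1632, 0.038], [0.5575, -0.291, 0.038], [0.413, -0.276, 0.038], [0.4242, -0.1473, 0.038]] [ 0.4909 -0.2194  0.038 ]
trayscene [[0.5933, -0.1655, 0.038], [0.5547, -0.2885, 0.038], [0.4139, -0.2729, 0.038], [0.4277, -0.1544, 0.038]]
trivet [ 0.458  -0.0179  0.008 ]
ledge [[0.5557, 0.1942, 0.02], [0.5512, 0.1507, 0.02], [0.4826, 0.1617, 0.02], [0.4907, 0.2024, 0.02]] [0.5199 0.1773 0.02  ]
stand [0.5416 0.3299 0.22  ]
[[0.952, 0.305, -0.0], [0.305, -0.952, 0.001], [-0.0, -0.001, -1.0]]
```

>>> move_arm(
  moves=[
    [[0.98,-0.7,0],[0,0,0],1],
    [[0.98,-0.7,0],[0,0,0],1],
    [[0.98,-0.7,0],[0,0,0],1],
    [[0.98,-0.7,0],[0,0,0],1],
    [[0.98,-0.7,0],[0,0,0],1],
  ],
)

```text
clock: 0.78
position: [0.281, -0.4736, 0.2311]
ee_rot: [0.988, 0.154, -0.0, -0.0]
ft_force: [0.7, -0.0, 0.1]
grip_width: 1.0
```

>>> move_arm(
  moves=[
    [[0.98,-0.7,0],[0,0,0],1],
    [[0.98,-0.7,0],[0,0,0],1],
    [[0.98,-0.7,0],[0,0,0],1],
    [[0.98,-0.7,0],[0,0,0],1],
    [[0.98,-0.7,0],[0,0,0],1],
  ],
)

```text
clock: 1.4
position: [0.371, -0.353, 0.2312]
ee_rot: [0.988, 0.154, -0.0, -0.0]
ft_force: [0.6, -0.1, -0.5]
grip_width: 1.002
```

>>> move_arm(
  moves=[
    [[0.98,-0.7,0],[0,0,0],1],
    [[0.98,-0.7,0],[0,0,0],1],
    [[0.98,-0.7,0],[0,0,0],1],
    [[0.98,-0.7,0],[0,0,0],1],
    [[0.98,-0.7,0],[0,0,0],1],
  ],
)

```text
clock: 2.02
position: [0.4609, -0.2324, 0.2312]
ee_rot: [0.988, 0.154, -0.0, 0.0]
ft_force: [0.9, -0.4, -0.1]
grip_width: 1.001
```

>>> move_arm(
  moves=[
    [[0.98,-0.7,0],[0,0,0],1],
    [[0.98,-0.7,0],[0,0,0],1],
    [[0,0,0],[0,0,-9.4],1],
    [[0,0,0],[0,0,-9.4],1],
    [[0,0,0],[0,0,-9.4],1],
  ],
)

```text
clock: 2.65
position: [0.4964, -0.1849, 0.2311]
ee_rot: [0.92, 0.393, -0.0, -0.0]
ft_force: [1.0, 0.1, -0.5]
grip_width: 1.0
```

>>> move_arm(
  moves=[
    [[0,0,0],[0,0,-9.4],1],
    [[0,0,0],[0,0,-9.4],1],
    [[0,0,0],[0,0,-9.4],1],
    [[0,0,0],[0,0,-9.4],1],
    [[0,0,0],[0,0,0],1],
  ],
)

```text
clock: 3.28
position: [0.4964, -0.1849, 0.2311]
ee_rot: [0.746, 0.666, -0.0, -0.0]
ft_force: [-1.0, -0.5, 1.4]
grip_width: 0.999
```

```bash
python3 - <<'E'
from h import *
im=camera("wrist")[:,:,::-1].copy();c=cam("wrist");np.savez("w1.npz",o=c[2],r=c[1]);cv2.imwrite("pics/w1.png",im)
hsv=cv2.cvtColor(im,cv2.COLOR_BGR2HSV)
m=(((hsv[...,0]<6)|(hsv[...,0]>172))&(hsv[...,1]>180)&(hsv[...,2]>60)).astype(np.uint8)
k,l,st,ce=cv2.connectedComponentsWithStats(m)
print([(st[j].tolist(),ce[j].round(1).tolist()) for j in range(1,k) if st[j,4]>100])
print(np.round(get_obs()["joint_pos"],2))
E
```

```text
[]
[ 0.76  0.16 -0.54  1.69  0.09  1.31  0.09]
```

View pics/w1.png

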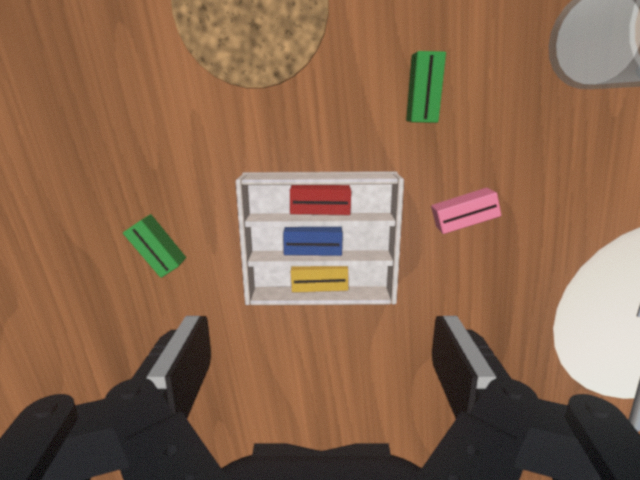

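The wrist view shows the red bar at x 290–351 with its slot at y≈203. The tray rim corners are about (238,175), (402,175), (396,304) and (246,304).

```bash
python3 - <<'E'
from h import *
c=cam("wrist")
for n,p,z in(("slotL",(292,202.5),.029),("slotR",(349,203.5),.029),("slotC",(320.5,203),.029),("tray1",(238,175),.038),("tray2",(402,175),.038),("tray3",(396,304),.038),("tray4",(246,304),.038)):
    print(n,atz(c,p,z).round(4))
t=cam("top");print(tri(c,(320.5,203),t,np.mean([(439,265.7),(452.7,266.3),(449.7,295.3),(436.3,294.7)],0)))
im=cv2.imread("pics/w1.png");print(im[203,310:314],im[195,310],cv2.imread("pics/top0.png")[281,440])
print("trivet",atz(c,(252,8),.008))
E
```

```text
slotL [ 0.4709 -0.1831  0.029 ]
slotR [ 0.5219 -0.19    0.029 ]
slotC [ 0.4964 -0.1866  0.029 ]
tray1 [ 0.4291 -0.1516  0.038 ]
tray2 [ 0.5691 -0.168   0.038 ]
tray3 [ 0.5572 -0.2919  0.038 ]
tray4 [ 0.4137 -0.2752  0.038 ]
(array([ 0.49586949, -0.19355944, -0.00190713]), np.float64(0.001385520061847304))
[[53 55 89]
 [52 52 90]
 [51 52 88]
 [55 53 90]] [ 57  62 168] [ 47  53 156]
trivet [ 0.45896364 -0.02174234  0.008     ]
```

>>> move_arm(
  moves=[
    [[0,0,1],[0,0,0.9],1],
    [[0,0,1],[0,0,0],1],
    [[0,0,1],[0,0,0],1],
    [[0,0,1],[0,0,0],1],
    [[0,0,1],[0,0,0],1],
  ],
)

```text
clock: 3.95
position: [0.4965, -0.185, 0.1055]
ee_rot: [0.752, 0.659, -0.0, 0.0]
ft_force: [-0.1, -0.7, -0.6]
grip_width: 0.999
```

>>> move_arm(
  moves=[
    [[0,0,1],[0,0,0],1],
    [[0,0,0.7],[0,0,0],1],
    [[0,0,0.5],[0,0,0],1],
    [[0,0,0.5],[0,0,0],1],
  ],
)

```text
clock: 4.45
position: [0.4969, -0.1851, 0.0386]
ee_rot: [0.751, 0.66, 0.0, 0.0]
ft_force: [-0.3, 0.1, -0.2]
grip_width: 0.998
```

>>> move_arm(
  moves=[
    [[0,0,0.4],[0,0,0],1],
    [[0,0,0.4],[0,0,0],1],
    [[0,0,0.42],[0,0,0],1],
    [[0,0,0],[0,0,0],1],
  ],
)

```text
clock: 4.95
position: [0.496, -0.1848, 0.0075]
ee_rot: [0.751, 0.66, -0.0, -0.001]
ft_force: [-0.4, 0.7, -0.1]
grip_width: 0.997
```

```bash
python3 - <<'E'
from h import *
a=camera("wrist")[:,:,::-1];b=camera("scene")[:,:,::-1]
cv2.imwrite("pics/g1.png",np.hstack([a[100:460,140:500],cv2.resize(b[180:300,90:230],(420,360))]))
E
```

```text
(no output)
```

View pics/g1.png

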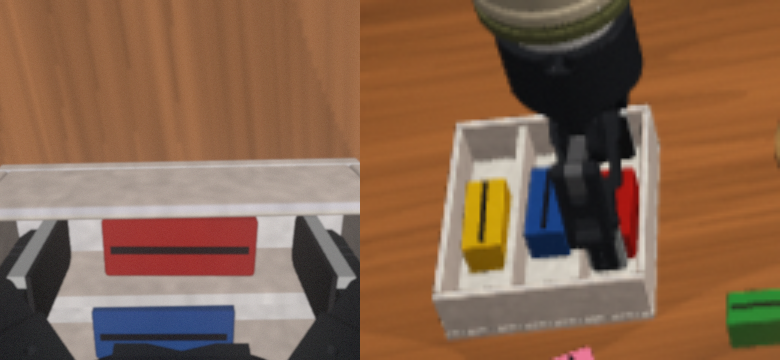

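Both fingers straddle the red bar's ends inside its compartment (crop, bar at x 103–257). Closing.

>>> move_arm(
  moves=[
    [[0,0,0],[0,0,0],0.5],
    [[0,0,0],[0,0,0],0.3],
    [[0,0,0],[0,0,0],0.3],
    [[0,0,0],[0,0,0],0.3],
    [[0,0,0],[0,0,0],0.3],
  ],
  squeeze=40,
)

```text
clock: 5.68
position: [0.497, -0.1851, 0.0089]
ee_rot: [0.751, 0.66, 0.0, 0.001]
ft_force: [-1.5, 0.4, 5.9]
grip_width: 0.645
```

>>> move_arm(
  moves=[
    [[0,0,-0.1],[0,0,0],0.3],
    [[0,0,-0.4],[0,0,0],0.3],
    [[0,0,-0.6],[0,0,0],0.3],
    [[0,0,-0.9],[0,0,0],0.3],
    [[0,0,-1],[0,0,0],0.3],
  ],
)

```text
clock: 6.3
position: [0.4966, -0.1849, 0.0849]
ee_rot: [0.751, 0.66, 0.0, 0.0]
ft_force: [0.4, 0.2, -0.5]
grip_width: 0.646
```

>>> move_arm(
  moves=[
    [[0.9,-0.33,0],[0,0,0],0.3],
    [[0.9,-0.33,0],[0,0,0],0.3],
    [[0.9,-0.33,0],[0,0,0],0.3],
    [[0.9,-0.33,0],[0,0,0],0.3],
    [[0.9,-0.33,0],[0,0,0],0.3],
  ],
)

```text
clock: 6.92
position: [0.4687, -0.0657, 0.0826]
ee_rot: [0.75, 0.661, -0.0, -0.001]
ft_force: [0.5, 0.3, -0.4]
grip_width: 0.645
```

>>> move_arm(
  moves=[
    [[0.9,-0.33,0.2],[0,0,0],0.3],
    [[0.9,-0.33,0.7],[0,0,0],0.3],
    [[0,0,0.8],[0,0,0],0.3],
    [[0,0,0.5],[0,0,0],0.3],
    [[0,0,0.2],[0,0,0],0.3],
  ],
)

```text
clock: 7.55
position: [0.4586, -0.0209, 0.0225]
ee_rot: [0.751, 0.661, -0.001, -0.001]
ft_force: [-0.3, -0.3, 0.3]
grip_width: 0.643
```

```bash
python3 - <<'E'
from h import *
a=camera("wrist")[:,:,::-1];b=camera("scene")[:,:,::-1]
cv2.imwrite("pics/g2.png",np.hstack([a[100:460,140:500],cv2.resize(b[140:260,200:340],(420,360))]))
o=get_obs();print(o["position"],o["ft_force"])
E
```

```text
[ 0.45907849 -0.02122877  0.02298309] [-0.25477491  1.08762707  0.03718435]
```

View pics/g2.png

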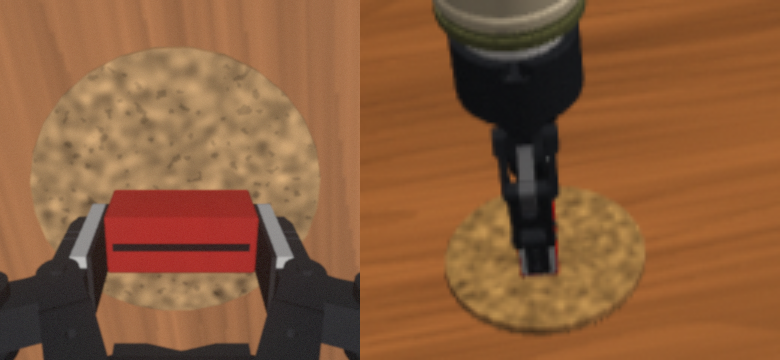

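The bar is held level over the cork (wrist crop, bar at about (180,230)). Lowering gently.

>>> move_arm(
  moves=[
    [[0,0,0.15],[0,0,0],0.3],
    [[0,0,0.12],[0,0,0],0.3],
    [[0,0,0.1],[0,0,0],0.3],
    [[0,0,0],[0,0,0],0.3],
  ],
)

```text
clock: 8.15
position: [0.4593, -0.0214, 0.0139]
ee_rot: [0.751, 0.66, -0.0, -0.0]
ft_force: [0.2, -0.4, -0.7]
grip_width: 0.646
```

>>> move_arm(
  moves=[
    [[0,0,0.05],[0,0,0],0.3],
    [[0,0,0],[0,0,0],0.3],
  ],
)

```text
clock: 8.4
position: [0.4594, -0.0214, 0.0128]
ee_rot: [0.751, 0.66, -0.0, 0.0]
ft_force: [0.8, 0.8, -0.1]
grip_width: 0.642
```

>>> move_arm(
  moves=[
    [[0,0,0.04],[0,0,0],0.3],
    [[0,0,0],[0,0,0],0.3],
  ],
)

```text
clock: 8.65
position: [0.4595, -0.0214, 0.0119]
ee_rot: [0.751, 0.66, 0.0, 0.0]
ft_force: [-0.1, 0.6, 2.2]
grip_width: 0.645
```

>>> move_arm(
  moves=[
    [[0,0,0.03],[0,0,0],0.3],
    [[0,0,0],[0,0,0],0.3],
  ],
)

```text
clock: 8.9
position: [0.4595, -0.0214, 0.0118]
ee_rot: [0.751, 0.66, -0.0, 0.0]
ft_force: [-6.1, -0.1, 14.4]
grip_width: 0.642
```

Contact is felt at z≈0.012. Releasing, rising and turning a quarter turn.

>>> move_arm(
  moves=[
    [[0,0,-0.03],[0,0,0],0.75],
    [[0,0,0],[0,0,0],0.9],
    [[0,0,0],[0,0,0],1],
    [[0,0,-0.4],[0,0,0],1],
    [[0,0,-1],[0,0,0],1],
  ],
)

```text
clock: 9.52
position: [0.4587, -0.0212, 0.0469]
ee_rot: [0.751, 0.66, -0.001, -0.001]
ft_force: [-0.4, 0.3, 0.1]
grip_width: 1.001
```

>>> move_arm(
  moves=[
    [[0,0,-1],[0,0,0],1],
    [[0,0,-1],[0,0,0],1],
    [[0,0,-1],[0,0,0],1],
    [[0,0,-1],[0,0,0],1],
    [[0,0,0],[0,0,-10],1],
  ],
)

```text
clock: 10.15
position: [0.4606, -0.0212, 0.1493]
ee_rot: [0.689, 0.724, 0.001, 0.002]
ft_force: [0.4, 0.8, -0.3]
grip_width: 0.999
```

>>> move_arm(
  moves=[
    [[0,0,0],[0,0,-10],1],
    [[0,0,0],[0,0,-10],1],
    [[0,0,0],[0,0,-10],1],
    [[0,0,0],[0,0,-10],1],
    [[0,0,0],[0,0,-10],1],
  ],
)

```text
clock: 10.78
position: [0.4594, -0.0212, 0.1474]
ee_rot: [0.317, 0.948, -0.0, 0.0]
ft_force: [-0.3, -0.7, 0.2]
grip_width: 1.004
```

>>> move_arm(
  moves=[
    [[0,0,0],[0,0,-10],1],
    [[0,0,0],[0,0,-10],1],
    [[0,0,0],[0,0,-10],1],
    [[0,0,0],[0,0,0],1],
  ],
)

```text
clock: 11.28
position: [0.4595, -0.0213, 0.1473]
ee_rot: [0.065, 0.998, -0.0, 0.0]
ft_force: [-0.2, 0.1, 0.7]
grip_width: 0.998
```

```bash
python3 - <<'E'
from h import *
o=get_obs();im=camera("wrist")[:,:,::-1].copy();c=cam("wrist");cv2.imwrite("pics/w2.png",im)
t=camera("top")[:,:,::-1];s=camera("scene")[:,:,::-1];cv2.imwrite("pics/t2.png",t);cv2.imwrite("pics/s2.png",s)
np.savez("w2.npz",o=c[2],r=c[1])
m=((im[...,2]>100)&(im[...,1]<90)&(im[...,0]<90)&(im[...,2]>2*im[...,1].astype(int))).astype(np.uint8)
k,l,st,ce=cv2.connectedComponentsWithStats(m)
for j in range(1,k):
    if st[j,4]>300: print(st[j],ce[j].round(1))
print(np.round(o["joint_pos"],2),o["position"],o["clock"])
E
```

```text
[ 304  188   34   80 2305] [320.7 228.3]
[ 0.67  0.09 -0.75  1.95  0.07  1.12  1.34] [ 0.45945363 -0.02127835  0.14728966] 11.275
```

View pics/w2.png

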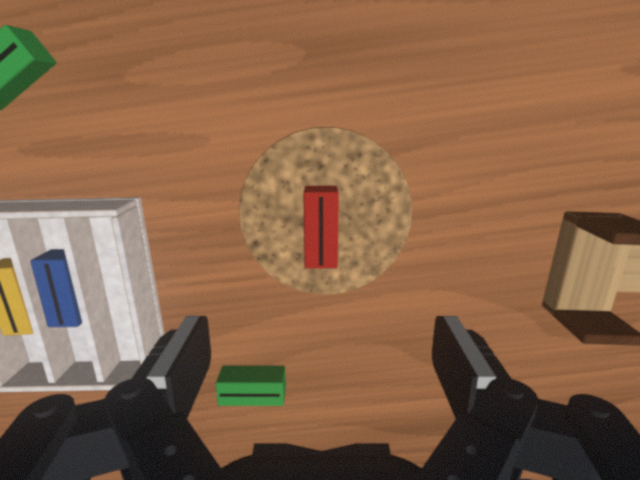

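The red bar lies slot-up on the trivet at (321,231) and is parallel to the tool. The ledge is at the right edge, at about (590,265).

```bash
python3 - <<'E'
from h import *
c=cam("wrist")
for p in((321,196.5),(321,266),(321,231)):print(atz(c,p,.032).round(4))
o=get_obs();h=np.degrees(R.from_quat(o["ee_rot"]).as_matrix()[:2,0]);print(R.from_quat(o["ee_rot"]).as_matrix()[:2,:2].round(4))
print("trivet c",atz(c,(326,210),.008).round(4))
E
```

```text
[ 0.4356 -0.0186  0.032 ]
[ 0.4858 -0.0253  0.032 ]
[ 0.4597 -0.0218  0.032 ]
[[-0.9913  0.1315]
 [ 0.1315  0.9913]]
trivet c [ 0.4517 -0.017   0.008 ]
```

>>> move_arm(
  moves=[
    [[0,0,1],[0,0,0],1],
    [[0,0,1],[0,0,0],1],
    [[0,0,1],[0,0,0],1],
    [[0,0,1],[0,0,0],1],
    [[0,0,0.7],[0,0,0],1],
  ],
)

```text
clock: 12.05
position: [0.4591, -0.0213, 0.0284]
ee_rot: [0.065, 0.998, 0.0, -0.0]
ft_force: [0.3, 0.1, 1.1]
grip_width: 0.997
```

>>> move_arm(
  moves=[
    [[0,0,0.4],[0,0,0],1],
    [[0,0,0.25],[0,0,0],0.8],
    [[0,0,0],[0,0,0],0.5],
    [[0,0,0],[0,0,0],0.3],
    [[0,0,0],[0,0,0],0.1],
  ],
)

```text
clock: 12.68
position: [0.46, -0.0214, 0.0137]
ee_rot: [0.064, 0.998, -0.0, 0.001]
ft_force: [-0.4, 1.3, 3.8]
grip_width: 0.271
```

>>> move_arm(
  moves=[
    [[0,0,0],[0,0,0],0.1],
    [[0,0,0],[0,0,0],0.1],
    [[0,0,0],[0,0,0],0.1],
    [[0,0,0],[0,0,0],0.1],
  ],
)

```text
clock: 13.18
position: [0.46, -0.0214, 0.0137]
ee_rot: [0.064, 0.998, -0.0, 0.001]
ft_force: [-2.0, -0.8, 6.6]
grip_width: 0.272
```

>>> move_arm(
  moves=[
    [[0,0,-0.1],[0,0,0],0.1],
    [[0,0,-0.7],[0,0,0],0.1],
    [[0,0,-1],[0,0,0],0.1],
    [[0,0,-1],[0,0,0],0.1],
    [[0,0,-1],[0,0,0],0.1],
  ],
)

```text
clock: 13.8
position: [0.4595, -0.0212, 0.11]
ee_rot: [0.064, 0.998, -0.0, 0.0]
ft_force: [0.0, 0.1, -0.9]
grip_width: 0.269
```

>>> move_arm(
  moves=[
    [[-0.16,0.9,-0.5],[0,0,0],0.1],
    [[-0.16,0.9,-0.5],[0,0,0],0.1],
    [[-0.16,0.9,0],[0,0,0],0.1],
    [[-0.16,0.9,0],[0,0,0],0.1],
    [[-0.16,0.9,0],[0,0,0],0.1],
  ],
)

```text
clock: 14.42
position: [0.4939, 0.0884, 0.1343]
ee_rot: [0.064, 0.998, -0.0, 0.0]
ft_force: [0.4, -0.7, 0.4]
grip_width: 0.27
```

>>> move_arm(
  moves=[
    [[-0.16,0.9,0],[0,0,0],0.1],
    [[-0.16,0.9,0],[0,0,0],0.1],
    [[-0.16,0.9,0],[0,0,0],0.1],
    [[0,0,0],[0,0,0],0.1],
    [[0,0,0],[0,0,0],0.1],
  ],
)

```text
clock: 15.05
position: [0.5141, 0.1524, 0.1335]
ee_rot: [0.064, 0.998, -0.0, 0.0]
ft_force: [-0.1, 0.1, 0.5]
grip_width: 0.273
```

```bash
python3 - <<'E'
from h import *
o=get_obs();im=camera("wrist")[:,:,::-1].copy();c=cam("wrist");cv2.imwrite("pics/w3.png",im)
np.savez("w3.npz",o=c[2],r=c[1]);print(np.round(o["joint_pos"],2),o["position"],o["clock"])
E
```

```text
[ 0.34  0.33 -0.83  1.78  0.26  1.15  0.87] [0.51406835 0.1523528  0.13349991] 15.05
```

View pics/w3.png

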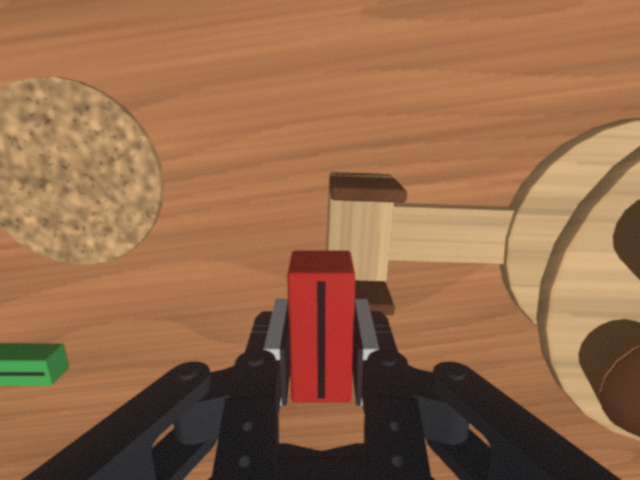

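The bar is held level at (321,340). The ledge surface is partly hidden behind it, with its right edge running (393,203) to (387,282). I'll step 40 mm aside in +x to see it clear.

>>> move_arm(
  moves=[
    [[-0.8,0,0],[0,0,0],0.1],
    [[-0.8,0,0],[0,0,0],0.1],
    [[0,0,0],[0,0,0],0.1],
    [[0,0,0],[0,0,0],0.1],
  ],
)

```text
clock: 15.6
position: [0.5531, 0.1477, 0.133]
ee_rot: [0.064, 0.998, -0.0, -0.0]
ft_force: [0.0, 0.8, -0.6]
grip_width: 0.278
```

```bash
python3 - <<'E'
from h import *
o=get_obs();im=camera("wrist")[:,:,::-1].copy();c=cam("wrist");cv2.imwrite("pics/w4.png",im)
np.savez("w4.npz",o=c[2],r=c[1]);print(o["position"],o["clock"])
w=cv2.imread("pics/w2.png")
p=proj(c,(.52,.177,.02)).round().astype(int);print(p)
def cr(im,x,y,w,h,k):
    q=cv2.resize(im[y:y+h,x:x+w],None,fx=k,fy=k,interpolation=cv2.INTER_CUBIC)
    for a in range(0,w,10):cv2.putText(q,str(x+a),(a*k,8),0,.3,(255,0,0));cv2.line(q,(a*k,10),(a*k,14),(255,0,0))
    for a in range(0,h,10):cv2.putText(q,str(y+a),(0,a*k+4),0,.3,(255,0,0))
    return q
x0,y0=max(p[0]-55,0),max(p[1]-75,0)
cv2.imwrite("pics/c2.png",np.hstack([cr(im,x0,y0,110,145,4),cr(w,540,195,90,145,4)]))
E
```

```text
[0.55309751 0.14774098 0.13303801] 15.6
[359 179]
```

View pics/c2.png

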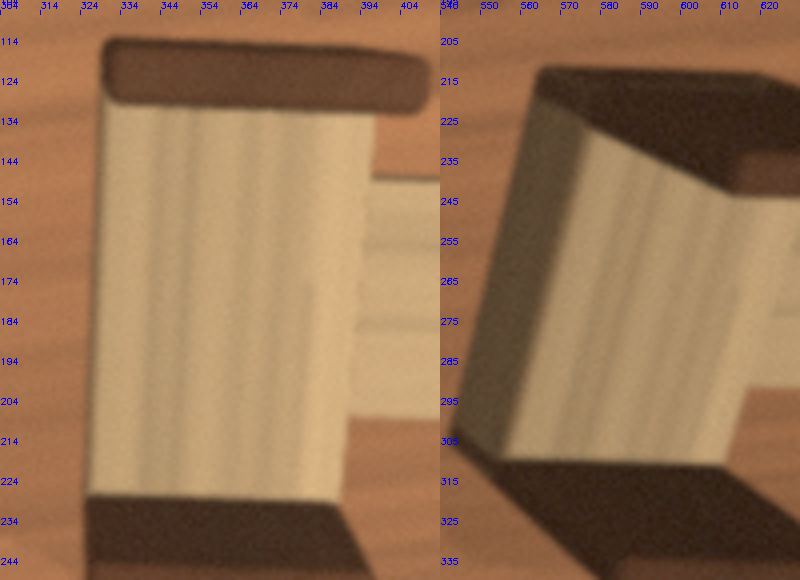

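Zoomed ledge picks, w4: +x-cheek base corners (325.8,228) and (389.3,229.8). In w2 the same corners are (555.8,309.8) and (611,311.5), and the -x/-y base corner is (576.3,226.3).

```bash
python3 - <<'E'
from h import *
from scipy.optimize import least_squares
i=camera_info("wrist")
L=lambda n:(lambda f:(i,f["r"],f["o"]))(np.load(n))
w2,w3,w4=L("w2.npz"),L("w3.npz"),L("w4.npz")
for a,b in(((325.75,228),(555.75,309.75)),((389.25,229.75),(611,311.5))):print(*tri(w4,a,w2,b))
ob=[(w4,(325.75,228),(33,-22,0)),(w4,(389.25,229.75),(33,22,0)),(w2,(555.75,309.75),(33,-22,0)),(w2,(611,311.5),(33,22,0)),(w2,(576.25,226.25),(-33,-22,0)),(w2,(613.75,243.75),(-33,-22,36)),(w4,(330.25,130.25),(-33,-22,36))]
def f(v):
    r=R.from_euler("z",v[3]).as_matrix()
    return np.concatenate([proj(c,v[:3]+r@np.array(l)/1000)-p for c,p,l in ob])
s=least_squares(f,[.52,.177,.02,-.13],loss="soft_l1");print(s.x.round(4),np.degrees(s.x[3]),f(s.x).reshape(-1,2).round(1).tolist())
o=get_obs();M=R.from_quat(o["ee_rot"]).as_matrix();print("tool",np.degrees(np.arctan2(-M[1,0],-M[0,0])))
for z in(.152,):
  print("bar in w3 rel TCP (tool)",[ (M.T@(atz(w3,p,z)-[.51407,.15235,.1335])).round(4).tolist() for p in((321.5,282),(321.5,398))])
d=M.T@(s.x[:3]-o["position"]);print("shift units",(d/.025).round(3))
E
```

```text
[0.55151285 0.15078364 0.01955103] 0.0008597376224172821
[0.55863784 0.19386263 0.01939553] 0.001365173304128825
[ 0.5214  0.1775  0.0205 -0.1708] -9.787633939929869 [[-1.2, -0.7], [-0.6, 0.1], [0.3, -1.3], [1.2, -1.1], [1.2, 1.0], [-1.2, 0.5], [0.4, 0.6]]
tool -7.339675982938109
bar in w3 rel TCP (tool) [[0.024, -0.0005, -0.0185], [-0.0258, -0.0006, -0.0185]]
shift units [1.407 1.016 4.503]
```

>>> move_arm(
  moves=[
    [[0.72,0.52,0],[0,0,0],0.1],
    [[0.72,0.52,0],[0,0,0],0.1],
    [[0,0,0.8],[0,0,2.2],0.1],
    [[0,0,0.9],[0,0,0],0.1],
    [[0,0,0.8],[0,0,0],0.1],
  ],
)

```text
clock: 16.27
position: [0.5204, 0.1794, 0.07]
ee_rot: [0.082, 0.997, -0.0, 0.0]
ft_force: [0.7, 0.1, 0.5]
grip_width: 0.274
```

>>> move_arm(
  moves=[
    [[0,0,0],[0,0,0],0.1],
    [[0,0,0],[0,0,0],0.1],
  ],
)

```text
clock: 16.52
position: [0.5216, 0.1789, 0.0712]
ee_rot: [0.083, 0.997, 0.0, 0.0]
ft_force: [0.0, 0.5, -0.7]
grip_width: 0.276
```

```bash
python3 - <<'E'
from h import *
o=get_obs();a=camera("wrist")[:,:,::-1];b=camera("scene")[:,:,::-1];c=camera("top")[:,:,::-1]
M=R.from_quat(o["ee_rot"]).as_matrix();print(o["position"],np.degrees(np.arctan2(-M[1,0],-M[0,0])),M[2].round(4))
q=np.hstack([a[110:430,180:500],cv2.resize(b[160:260,320:420],(320,320),interpolation=cv2.INTER_CUBIC)])
cv2.imwrite("pics/g3.png",q)
E
```

```text
[0.52158514 0.17889402 0.07123624] -9.525029983824663 [-6.e-04  5.e-04 -1.e+00]
```

View pics/g3.png

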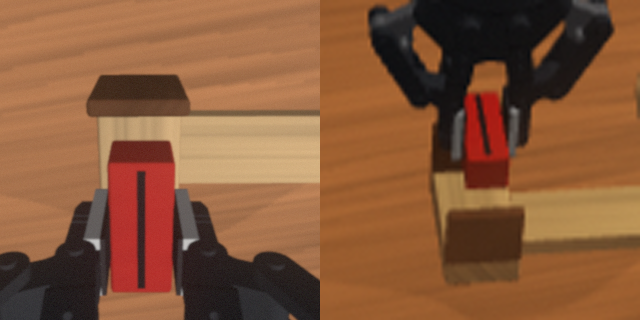

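The bar is squarely above the ledge. The ledge centre is about 2 px (1 mm) left of the bar in the wrist view, so I'll trim that and go down.

>>> move_arm(
  moves=[
    [[0.035,-0.04,0.2],[0,0,0],0.1],
    [[0,0,0.5],[0,0,0],0.1],
    [[0,0,0.5],[0,0,0],0.1],
    [[0,0,0.3],[0,0,0],0.1],
    [[0,0,0],[0,0,0],0.1],
  ],
)

```text
clock: 17.3
position: [0.5199, 0.1774, 0.0322]
ee_rot: [0.083, 0.997, -0.0, -0.001]
ft_force: [-0.5, 0.4, 0.3]
grip_width: 0.274
```

>>> move_arm(
  moves=[
    [[0,0,0.08],[0,0,0],0.1],
    [[0,0,0.08],[0,0,0],0.1],
    [[0,0,0],[0,0,0],0.1],
  ],
)

```text
clock: 17.68
position: [0.5205, 0.1775, 0.0291]
ee_rot: [0.083, 0.997, -0.0, 0.0]
ft_force: [0.3, 0.1, -0.6]
grip_width: 0.265
```

>>> move_arm(
  moves=[
    [[0,0,0.05],[0,0,0],0.1],
    [[0,0,0],[0,0,0],0.1],
  ],
)

```text
clock: 17.92
position: [0.5204, 0.1775, 0.0278]
ee_rot: [0.083, 0.997, -0.0, 0.0]
ft_force: [-0.5, 0.8, -0.1]
grip_width: 0.271
```

>>> move_arm(
  moves=[
    [[0,0,0.04],[0,0,0],0.1],
    [[0,0,0],[0,0,0],0.1],
  ],
)

```text
clock: 18.18
position: [0.5204, 0.1775, 0.0267]
ee_rot: [0.083, 0.997, -0.0, -0.0]
ft_force: [-1.0, -0.7, 0.7]
grip_width: 0.271
```

>>> move_arm(
  moves=[
    [[0,0,0.03],[0,0,0],0.1],
    [[0,0,0],[0,0,0],0.1],
  ],
)

```text
clock: 18.42
position: [0.5204, 0.1775, 0.026]
ee_rot: [0.083, 0.997, -0.0, -0.0]
ft_force: [1.1, 0.1, -0.9]
grip_width: 0.272
```

>>> move_arm(
  moves=[
    [[0,0,0.02],[0,0,0],0.1],
    [[0,0,0],[0,0,0],0.1],
  ],
)

```text
clock: 18.68
position: [0.5205, 0.1775, 0.0258]
ee_rot: [0.083, 0.997, -0.0, 0.0]
ft_force: [-2.7, -1.6, 3.8]
grip_width: 0.273
```

>>> move_arm(
  moves=[
    [[0,0,0.02],[0,0,0],0.1],
    [[0,0,0],[0,0,0],0.1],
  ],
)

```text
clock: 18.92
position: [0.5204, 0.1775, 0.0257]
ee_rot: [0.083, 0.997, -0.0, 0.0]
ft_force: [-5.3, -2.8, 11.5]
grip_width: 0.276
```

Contact is felt at z=0.0257, exactly the predicted height. Releasing and rising.

>>> move_arm(
  moves=[
    [[0,0,-0.02],[0,0,0],0.1],
    [[0,0,0],[0,0,0],0.35],
    [[0,0,0],[0,0,0],0.5],
    [[0,0,0],[0,0,0],0.6],
    [[0,0,0],[0,0,0],0.6],
  ],
)

```text
clock: 19.55
position: [0.5205, 0.1775, 0.0255]
ee_rot: [0.083, 0.997, -0.0, 0.0]
ft_force: [-0.4, 0.9, 0.3]
grip_width: 0.599
```

>>> move_arm(
  moves=[
    [[0,0,-0.3],[0,0,0],0.6],
    [[0,0,-0.8],[0,0,0],0.6],
    [[0,0,-1],[0,0,0],0.6],
    [[0,0,-1],[0,0,0],0.6],
    [[0,0,-1],[0,0,0],0.6],
  ],
)

```text
clock: 20.18
position: [0.5206, 0.1778, 0.1304]
ee_rot: [0.083, 0.997, 0.0, 0.001]
ft_force: [-0.3, -0.2, -0.1]
grip_width: 0.599
```

>>> move_arm(
  moves=[
    [[0,-0.9,-0.3],[0,0,0],0.6],
    [[0,-0.9,0],[0,0,0],0.6],
    [[0,-0.9,0],[0,0,0],0.6],
    [[0,0,0],[0,0,0],0.6],
    [[0,0,0],[0,0,0],0.6],
  ],
)

```text
clock: 20.8
position: [0.5095, 0.1118, 0.1365]
ee_rot: [0.083, 0.997, 0.0, 0.001]
ft_force: [0.3, 1.1, -0.3]
grip_width: 0.6
```

```bash
python3 - <<'E'
from h import *
a=camera("wrist")[:,:,::-1];b=camera("scene")[:,:,::-1];c=camera("top")[:,:,::-1]
w=cam("wrist");p=proj(w,(.5214,.1775,.044)).round().astype(int);print(p,get_obs()["position"])
x,y=np.clip(p[0]-60,0,520),np.clip(p[1]-60,0,360);print(x,y)
r=lambda m,s:cv2.resize(m,s,interpolation=cv2.INTER_CUBIC)
cv2.imwrite("pics/f.png",np.vstack([np.hstack([r(a[y:y+120,x:x+120],(400,400)),r(b[170:270,320:420],(400,400))]),np.hstack([r(b[:,0:640],(266,200)),r(c,(266,200)),r(a,(268,200))])]))
E
```

```text
[426 243] [0.50926421 0.11200715 0.13587951]
366 183
```

View pics/f.png

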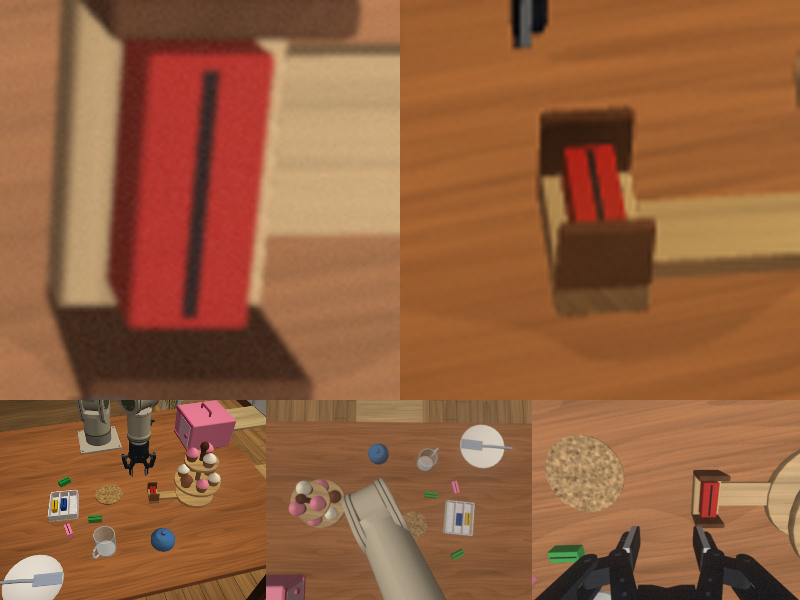

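The bar sits slot-up and flat between both cheeks. Here is a last numeric check.

```bash
python3 - <<'E'
from h import *
c=cam("wrist");r=R.from_euler("z",np.radians(-9.5)).as_matrix()
P=[atz(c,(366+x*.3,183+y*.3),.044) for x,y in((210,72),(190,315))]
for q in P:print((r.T@(q-[.5214,.1775,.02])*1000).round(1))
S=[atz(c,(366+x*.3,183+y*.3),.02) for x,y in((57,300),(262,305))]
for q in S:print("surface +x corners",(r.T@(q-[.5214,.1775,.02])*1000).round(1))
d=P[1]-P[0];print(np.degrees(np.arctan2(d[1],d[0])),get_obs()["ft_force"].round(1) if 0 else "")
E
```

```text
[-25.4  -0.4  24. ]
[23.8  0.1 24. ]
surface +x corners [ 31.3 -22.1   0. ]
surface +x corners [32.5 22.4  0. ]
-8.937022553931483
```

Centred to within about 1 mm and 0.6°. Handing in.

```bash
python3 -c "
from workcell import *
print(hand_in())"
```

```text
the job is handed in; nothing more can be done
None
```

I took the red holder from the tray by its ends, laid it slot-up on the trivet and let go. I then took it again across its width, lowered it onto the sign ledge until I felt contact, and released it. I handed in at about 21 s on the robot's clock, well inside the 58 s.

- **Position:** the last wrist picture puts the holder within about 1 mm of the ledge centre and 0.6° of its axis. It is slot up, flat, between the cheeks and inside the edges.
- **Contact:** the ledge was felt at the predicted height, TCP z = 25.7 mm. The highest wrist force I read was about 15.6 N, at the trivet; about 13 N at the ledge.
- **Other things:** in the last pictures the blue and yellow holders are still in the tray, and the mug and sugar bowl look unmoved. I judged these by eye only.
- **Disagreements:** one early height estimate for the holder, from the wrist and top cameras, came out at −2 mm. I dropped it because the two views were too alike, and used the scene and top cameras' value of about 30 mm. Two readings of the trivet's centre also differed by about 6 mm, which did not matter for the placing.

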